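Lock in the kiln relay and hold the start dial

TASK

Get the flute stall's little kiln started: stand the relay fully down in the pocket of the relay socket, let go of it, and then swing the locking lever shut over it. Then press the start dial's paddle down with the fingers, past its first two clicks to the third and last one, and finish while still holding it there against its spring: do not let go. Leave the flutes and everything else on the bench where they are.

Things in the scene. Friction and masses are not known exactly. Their poses are not given: they have to be found in the camera images.
- relay: plain grey upright relay block, 40 (its x) by 28 (its y) by 52 mm tall, about 60 to 130 g, standing loose on the bench near the middle. Origin at the centre of its underside, z up. It may go into the pocket either way round (turned by half a turn is the same).
- socket: grey relay socket, a block fixed to the bench, 34 mm high, 120 by 100 mm (from -45 to +75 mm in its x, +-50 mm in its y). Origin on the bench straight below the centre of the pocket; its z is up. The only upright part on it is the lever's post and lever.
- pocket_floor (a point): centre of the floor of the socket's rectangular pocket, 10 mm above the bench; axes as the socket's. The pocket is 45 mm (x) by 33 mm (y), 24 mm deep, with a 4 mm chamfer at the mouth. The seated relay stands out 28 mm above the socket's top face, its top 62 mm above the bench.
- lever_hinge (a point): point on the upright hinge axis of the locking lever, 50 mm from the pocket's centre along the socket's +x, 66 mm above the bench (the underside of the lever's arm, 4 mm above the top of a seated relay). Axes as the socket's.
- lock_lever (a joint): angle of the flat steel locking lever about its upright hinge (rad). 0 = shut against a stop, the arm (16 mm wide, 8 thick) along the socket's -x from the hinge, over the relay; grows as it opens towards the socket's +y (1.57: arm along +y). Range 0 to 2.0, starts at 1.4 to 1.9. Stays where left (about 1 N at the knob to move). A relay standing over 4 mm too high blocks it.
- lever_knob (a point): middle of the black upright round knob on the lever's end, 14 mm in diameter and 22 mm tall from the arm's top face (74 to 96 mm above the bench); this point is 85 mm above the bench, 72 mm from the hinge axis. It can be pinched or pushed.
- dial_box: grey box with two upright cheeks carrying the start dial, fixed: base 120 by 90 by 30 mm (-50 to +70 mm in its x, +-45 in y), cheeks to 91 mm high (-20 to +40 mm in x), between them the dial's disc (radius 30, up to 105 mm high). Four small studs and a pointer on each cheek's side mark rest and the three clicks. Origin on the bench below the dial's axis; the paddle points to its -x, z up.
- dial_axis (a point): centre of the dial, 75 mm above the bench; the dial turns about this point's y axis. Axes as the dial box's.
- start_dial (a joint): angle of the spring-return start dial (rad). 0 = at rest, paddle 0.3 rad above level along the box's -x; grows as the paddle is pressed down. Light clicks at 0.25, 0.50 and 0.75, the last just before the stop (0.80). Springs back to 0 from any click when let go. Needs about 3 N down on the pad to start, up to 10 N between clicks, about 9 N to hold at the third.
- dial_pad (a point): centre of the top face of the black square rubber pad (34 by 34 by 10 mm) on the paddle's end, 85 mm along the paddle from the dial's axis and 5 mm above its centre line. Moves with the dial: about 105 mm above the bench at rest, 43 mm at the third click (paddle 0.45 rad below level). Press here from above with shut fingertips.
- flute_a: dark clay egg-shaped flute, 68 mm across, 80 mm tall, at the far middle; leave it. Origin under its centre.
- flute_b: dark clay egg-shaped flute, the same, at the near middle; leave it.
- flute_c: dark clay egg-shaped flute, the same, at the left; leave it.
- adapter: flat grey power adapter, 85 by 50 by 34 mm, at the right, not the relay; leave it. Origin under its centre.
- jar: amber glass jar, 60 mm across, 85 mm tall, far left; leave it.
- mug: white mug, 76 mm across, 85 mm tall, far right; leave it.
- spatula: spatula about 200 mm long, lying at the far left of the middle; leave it.
Not all that is in view belongs to the job. What is shaped like the relay but yellow is not meant.

How it is judged:
On the way, in this order (a step that is already met when the one before it is completed fails the run):
1. the relay is fully down in the pocket and let go (z of relay in the frame of pocket_floor between -0.004 and 0.004 m and horizontal distance between relay and pocket_floor below 0.006 m and angle between relay's own z axis and vertical below 0.1 rad and angle between the x axis of relay and the x axis of pocket_floor, either way round below 0.25 rad and contact force between the fingers and relay below 0.1 N), for 0.2 s.
2. the locking lever is shut over the seated relay (z of relay in the frame of pocket_floor between -0.004 and 0.004 m and horizontal distance between relay and pocket_floor below 0.006 m and angle between relay's own z axis and vertical below 0.1 rad and angle between the x axis of relay and the x axis of pocket_floor, either way round below 0.25 rad and value of joint lock_lever below 0.15 rad), for 0.2 s.
3. the fingers press the dial to its third click (value of joint lock_lever below 0.15 rad and value of joint start_dial above 0.67 rad and contact force between the fingers and start_dial above 2 N), for 0.3 s.
At the end, for the whole second after the job is handed in: Relay in the pocket: within 4 mm of its floor, 6 mm of its centre, upright within 0.1 rad, not touched by the fingers; lever below 0.15 rad; the fingers hold the dial above 0.67 rad with more than 2 N through the last second (all of step 1 and all of step 3); the arm keeps its last pose, push and grip.
It fails at once if a bystander is pushed more than 40 mm or tipped over (distance of any of flute_a, flute_b, flute_c, adapter, jar, mug, spatula from where it was at the start of the episode above 0.04 m or angle between any of flute_a, flute_b, flute_c, adapter, jar, mug, spatula's own z axis and vertical above 0.7 rad).
It also fails if it takes over 72 s, if anything falls off the work surface, if the arm or the gripper's body presses on something with over 40 N, if the wrist force passes 120 N, or if a joint passes its speed limit or range.

ROBOT

A 6-joint arm with a two-finger parallel gripper is mounted at the origin on the work surface. World frame = base frame: x ahead of the robot, y to its left, z up, the work surface at z = 0. Lengths are in m, angles in rad, forces in N, time in s.
With the tool pointing down it reaches from about 0.35 to 0.85 m from the base axis. Payload 8.1 kg.
Tool frame: the origin (TCP) lies at the very end of the fingers, on their centre line; the grasp point (between the pads) lies 19 mm behind it; z points along the fingers, y is the line along which they close (so a half turn about z gives the same grasp; the last joint's range is limited). The gripper opens to 93 mm and grips with 3 to 60 N. Pads are 15 mm wide; open, the fingers measure 128 mm over their backs; the gripper's body (75 mm by 188 mm) begins 65 mm behind the grasp point.
Start: joints at [1.096, 0.13, 1.488, -0, 1.523, -0.085], TCP at [0.228, 0.555, 0.219] pointing down, gripper open.
Joint ranges: [-2.96, 2.96], [-0.89, 2.26], [0.02, 2.5], [-1.34, 4.48], [0, 2.73], [-2.66, 2.66]. Speed limits (rad/s): [2.39, 2.39, 2.79, 3.14, 3.14, 3.14].

INTERFACE

Orientations are given as a rotation vector (axis times angle).
In Python, from plant import monitor, eyes, ticket gives the robot as it stands.
- The arm moves only by the tool arm_command, never from a script. Its argument "deltas" is a list that holds one entry, the list of rows, each a list of 6 numbers: the shift along the world's x, y, z in cm, then the turn, a rotation vector about the world's x, y, z in degrees. In form: [[[tx, ty, tz, rx, ry, rz], ...]]. A call has 1 to 12 rows; each row shifts and turns the commanded pose from where the row before left it; what a row does not reach is not made up. A row lasts 1/12 s, in which the tool goes at most 41.7 mm and 7.16 degrees, less where a joint would pass 70% of its speed; a pose out of reach is approached as far as the arm can. A call is refused whole if a number of a shift passes 4.17 or a number of a turn 7.16, either way. A call with a gripper value outside its range is refused whole. "gripper" is the opening, from -1 (shut) to 1 (fully open), set as the call begins (left out, the last holds). The fingers move at their own pace and stop on an object; "squeeze" is the grip in N (left out, the last holds). Time passes only in rows, so rows that do not move let the fingers close. It gives the time, the measured TCP pose, the force, the opening and the grip force at its end, in the units of the state.
- monitor.read_state(): the state, without advancing time (a new reading comes with each control period).
- eyes.read_camera(name): name is "scene" or "top" or "wrist"; returns the picture (420x560x3 uint8, blue, green, red); there is no depth.
- eyes.camera_model(name): a dict with "fx", "fy", "cx", "cy" (pixels), "k1" (the pictures are not rectified: a ray, as slopes to the right and down, at radius r is drawn at 1 + k1 r^2 times it, then the intrinsics apply), "rvec" (rotation vector, rad) and "tvec" (3), from world to camera coordinates, as OpenCV has them. Camera axes: x right, y down, z forward; pixel columns grow to the right and rows downward; lengths in m; the calibration is good to about 2 mm. A picture is of the moment at which its call begins: read the wrist's pose just before it. camera_model takes no time and is no camera call; for the wrist camera it gives the pose at the moment of the call.
- ticket.close_job(): hands the job in; it is judged then, once.
The state is a dict: "t": time; "q": joint angles; "dq": joint speeds; "joint_torque": joint torques, N m; "tool_pos": TCP position; "orientation": TCP orientation; "force": force on the tool from outside, world axes, zero at the start; "wrist_torque": the same for the moment, N m; "opening": finger opening in m; "gripper_force": force on a finger pad.
Only numpy, scipy, OpenCV 4.12 (cv2) and the standard library are available. Lean on these libraries where they do the work, as an engineer would, in place of code of your own. Each camera call takes 0.05 s, during which the arm holds its last target. There are 200 camera calls.

## Working session

There is one attempt and no reset: what is moved stays moved. The work goes in short steps, Python scripts to look and compute and a tool call to move; the robot and the scene stay as the last step left them, time stands still between calls to the robot, and variables do not carry over. Pictures are saved under pics/ and viewed, at most 10 in all, crops included, and the job is handed in when it is done.

Besides the shell and the picture viewer there is one more tool, called as name(argument=value, ...), one argument or row to a line, values as JSON. arm_command: Moves the arm, as the interface text tells. Its arguments: {"type":"object","properties":{"deltas":{"type":"array"},"gripper":{"type":"number"},"squeeze":{"type":"number"}},"required":["deltas"]}

```bash
mkdir -p pics
cat > h.py <<'E'
import numpy as np, cv2
from plant import monitor, eyes, ticket
def snap(n,f):
    m=eyes.camera_model(n); im=eyes.read_camera(n); cv2.imwrite('pics/'+f,im); np.save('pics/'+f+'.npy',m,allow_pickle=True); return im,m
def load(f): return np.load('pics/'+f+'.npy',allow_pickle=True).item()
def ray(m,p):
    p=np.atleast_2d(np.array(p,float)); K=np.array([[m['fx'],0,m['cx']],[0,m['fy'],m['cy']],[0,0,1]])
    u=cv2.undistortPoints(p[:,None],K,np.array([m['k1'],0,0,0,0.]))[:,0]
    R=cv2.Rodrigues(np.array(m['rvec'],float))[0]; t=np.array(m['tvec'],float).ravel()
    return -R.T@t, np.c_[u,np.ones(len(u))]@R
def atz(m,p,z):
    c,d=ray(m,p); z=np.broadcast_to(z,len(d)); return c+d*((z-c[2])/d[:,2])[:,None]
def proj(m,P):
    K=np.array([[m['fx'],0,m['cx']],[0,m['fy'],m['cy']],[0,0,1]])
    return cv2.projectPoints(np.atleast_2d(np.array(P,float)),np.array(m['rvec'],float),np.array(m['tvec'],float),K,np.array([m['k1'],0,0,0,0.]))[0][:,0]
E
python3 - <<'E'
from h import *
for n in('top','scene','wrist'):
    im,m=snap(n,n+'0.png'); print(n,m, ray(m,[280,210])[0])
a=cv2.imread('pics/top0.png');cv2.imwrite('pics/top0b.png',cv2.resize(a,(800,600),interpolation=cv2.INTER_CUBIC))
s=monitor.read_state();print(s)
E
```

```text
top {'fx': 437.2255812825846, 'fy': 437.2255812825846, 'cx': 274.8086170345403, 'cy': 213.9160225348019, 'k1': -0.13629824585847106, 'rvec': array([ 2.16032512, -2.15376929,  0.12638253]), 'tvec': array([6.91042266e-04, 5.99645777e-01, 1.23554863e+00])} [ 0.44602638 -0.0028464   1.29892584]
scene {'fx': 529.672300351465, 'fy': 529.672300351465, 'cx': 287.04139094939416, 'cy': 206.5414723380676, 'k1': -0.13630619924769855, 'rvec': array([ 0.70290354,  2.53853322, -1.20845387]), 'tvec': array([ 0.50513457, -0.10336991,  1.51048538])} [1.08466245 0.79251617 0.86188042]
wrist {'fx': 321.46060095921615, 'fy': 321.46060095921615, 'cx': 278.888563078919, 'cy': 209.83655385381232, 'k1': 0.022581712690260446, 'rvec': array([-2.43816837, -1.63405163, -0.19590825]), 'tvec': array([-0.59926842, -0.02815784,  0.38875192])} [0.16776755 0.57939415 0.38366655]
{'t': 0.15, 'q': array([ 1.09561539e+00,  1.30996488e-01,  1.48901876e+00,  1.49618185e-05,
        1.52297255e+00, -8.53842329e-02]), 'dq': array([-0.00033929, -0.00208316, -0.00303803, -0.001017  ,  0.00057447,
        0.00060176]), 'joint_torque': array([ 1.15189491e-04, -5.60477579e+01, -4.92336380e+01,  7.68587273e-02,
        3.04459606e-02, -1.06249678e-05]), 'tool_pos': array([0.22777077, 0.55462741, 0.21782884]), 'orientation': array([-6.08345697e-01, -3.08172039e+00,  2.09920797e-03]), 'force': array([ 0.08923747, -0.68807815,  0.04901494]), 'wrist_torque': array([-0.00044166,  0.00170374, -0.00012666]), 'gripper_force': 0.0, 'opening': 0.0929212387359105}
```

View pics/top0b.png

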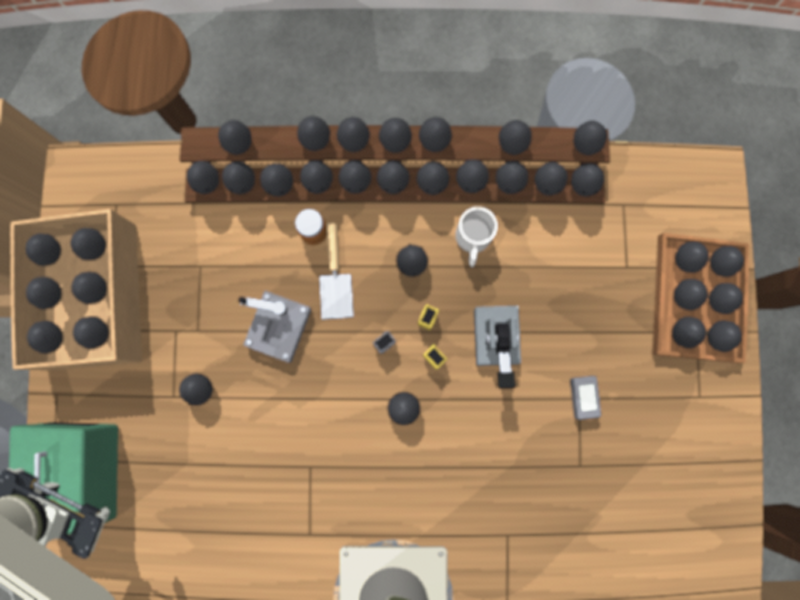

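View pics/scene0.png

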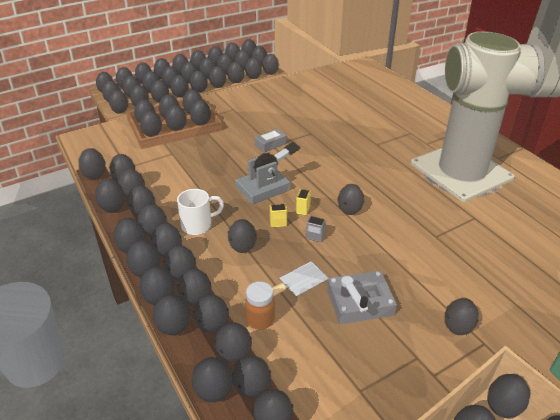

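The top view shows the relay (grey, yellow decoys beside it) at about (384,342) of the 800-px image. The socket is at (278,327) with the lever open to the upper left and its knob at (243,300). The dial box is at (498,335) with its pad at (506,380). The scene view agrees: relay (316,228), socket (362,295), dial (265,170).

Run:
```python
from h import *
m=load('top0.png')
for n,p,z in [('relay',(384,342),.052),('sock c',(278,327),.034),('knob',(243,300),.085),('hinge',(281,308),.07),('dialbox',(498,335),.03),('pad',(506,380),.105),('fluteA',(411,261),.05),('fluteB',(403,408),.05),('c',(196,389),.05),('y1',(428,316),.052),('y2',(434,356),.052)]:
    print(n,atz(m,np.array(p)*.7,z)[0].round(3))
s=monitor.read_state(); R=cv2.Rodrigues(s['orientation'])[0]; w=load('wrist0.png'); print(R.round(3)); Rw=cv2.Rodrigues(w['rvec'])[0]
print('cam in tool',R.T@(ray(w,[280,210])[0]-s['tool_pos']),(R.T@Rw.T).round(3))
```

```text
relay [0.524 0.019 0.052]
sock c [0.555 0.236 0.034]
knob [0.604 0.298 0.085]
hinge [0.59  0.225 0.07 ]
dialbox [ 0.541 -0.213  0.03 ]
pad [ 0.449 -0.215  0.105]
fluteA [ 0.689 -0.035  0.05 ]
fluteB [ 0.394 -0.019  0.05 ]
c [0.427 0.398 0.05 ]
y1 [ 0.577 -0.069  0.052]
y2 [ 0.497 -0.08   0.052]
[[-0.925  0.38  -0.001]
 [ 0.38   0.925 -0.001]
 [ 0.    -0.001 -1.   ]]
cam in tool [ 6.49357267e-02 -1.22704372e-04 -1.65829008e-01] [[-0.    -0.971 -0.238]
 [ 1.    -0.     0.   ]
 [-0.    -0.238  0.971]]
```

arm_command(
  deltas=[
    [[2.35,-3.4,0.4,0,0,1.86],[2.35,-3.4,0.4,0,0,1.86],[2.35,-3.4,0.4,0,0,1.86],[2.35,-3.4,0.4,0,0,1.86],[2.35,-3.4,0.4,0,0,1.86],[2.35,-3.4,0.4,0,0,1.86],[2.35,-3.4,0.4,0,0,1.86],[2.35,-3.4,0.4,0,0,1.86],[2.35,-3.4,0.4,0,0,1.86],[2.35,-3.4,0.4,0,0,1.86],[2.35,-3.4,0.4,0,0,1.86],[2.35,-3.4,0.4,0,0,1.86]],
  ],
)

```text
t: 1.15
tool_pos: [0.5106, 0.145, 0.2667]
orientation: [0.002, -3.141, -0.0]
force: [1.0, 1.3, -0.1]
opening: 0.0929
gripper_force: 0.0
```

arm_command(
  deltas=[
    [[0,0,0,0,0,0],[0,0,0,0,0,0],[0,0,0,0,0,0]],
  ],
)

```text
t: 1.4
tool_pos: [0.5096, 0.1472, 0.2662]
orientation: [-0.002, -3.14, -0.001]
force: [-0.1, 0.5, 0.1]
opening: 0.0929
gripper_force: 0.0
```

Run:
```python
from h import *
im,m=snap('wrist','w1.png'); print(monitor.read_state()['tool_pos'],monitor.read_state()['orientation'])
cv2.imwrite('pics/w1b.png',cv2.resize(im,(800,600),interpolation=cv2.INTER_CUBIC))
```

```text
[0.50931595 0.14782935 0.26620172] [-1.80548888e-04 -3.14060338e+00 -5.28488477e-04]
```

View pics/w1b.png

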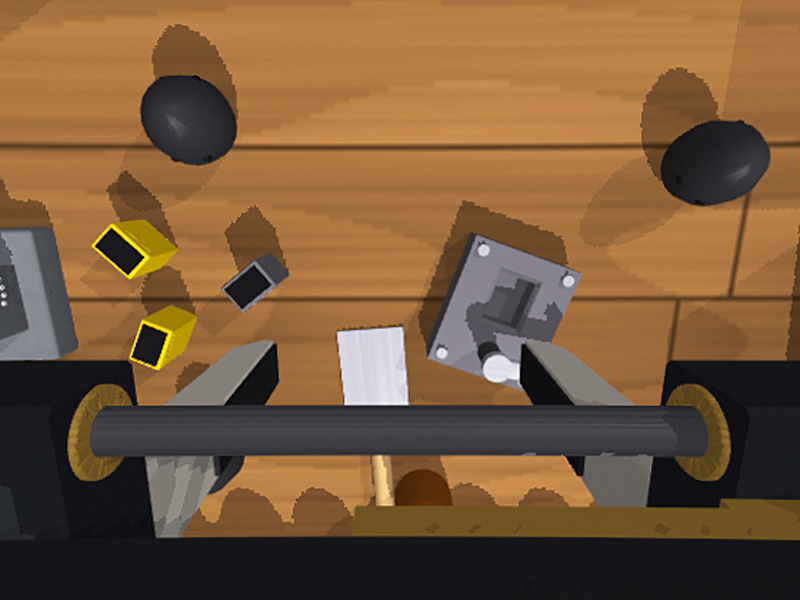

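The wrist view (800 px wide, image up = −x, right = +y) shows the relay at (252,283) and the socket corners near (473,235), (580,272), (430,355). The pocket is at about (515,298), and the lever's hinge is partly hidden by a finger near (500,365). Crops will give better corners.

Run:
```python
from h import *
im=cv2.imread('pics/w1.png')
a=im[165:230,145:210]; b=im[155:275,290:410]
A=cv2.resize(a,(400,400),interpolation=cv2.INTER_CUBIC);B=cv2.resize(b,(400,400),interpolation=cv2.INTER_CUBIC)
cv2.imwrite('pics/w1c.png',np.hstack([A,B]))
```

```text
(no output)
```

View pics/w1c.png

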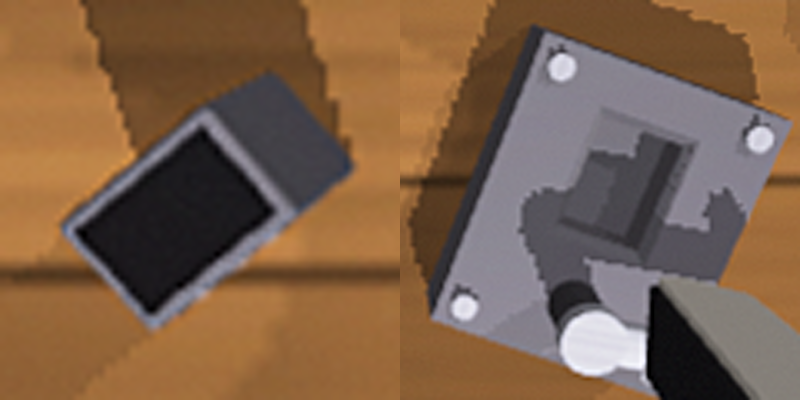

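```bash
cat >> h.py <<'E'
def fit2(local,world):  # rigid 2D fit: returns pos, yaw, resid (mm)
    a=np.array(local,float);b=np.array(world,float)[:,:2];A=a-a.mean(0);B=b-b.mean(0)
    y=np.arctan2((A[:,0]*B[:,1]-A[:,1]*B[:,0]).sum(),(A*B).sum());c,s=np.cos(y),np.sin(y);R=np.array([[c,-s],[s,c]])
    t=b.mean(0)-R@a.mean(0);return t,np.degrees(y),((a@R.T+t-b)*1000).round(1)
E
python3 - <<'E'
from h import *
m=load('w1.png')
pa=lambda c:np.array(c,float)/(400/65)+[145,165]-.42
pb=lambda c:(np.array(c,float)-[400,0])/(400/120)+[290,155]-.35
top=atz(m,pa([(62,228),(207,105),(297,207),(152,330)]),.052); bot=atz(m,pa([(270,72),(353,163)]),0.)
print(top.round(4),bot.round(4)); 
print(np.linalg.norm(np.diff(top,axis=0),axis=1))
print('relay',fit2([(-20,-14),(20,-14),(20,14),(-20,14)] and np.array([(-20,14),(-20,-14)[::1],(20,-14),(20,14)])/1000 if 0 else np.array([(20,-14),(-20,-14),(-20,14),(20,14)])/1000,top))
s=atz(m,pb([(540,28),(790,122),(433,315)]),.034)
print('sock',fit2(np.array([(-45,-50),(-45,50),(75,-50)])/1000,s),s.round(4))
mo=atz(m,pb([(605,108),(697,142),(560,222)]),.034)
print('mouth',fit2(np.array([(-26.5,-20.5),(-26.5,20.5),(26.5,-20.5)])/1000,mo))
print('hingetop approx',atz(m,pb([(597,343)]),.08))
E
```

```text
[[ 0.5271 -0.0026  0.052 ]
 [ 0.5028  0.0275  0.052 ]
 [ 0.523   0.0435  0.052 ]
 [ 0.5478  0.0132  0.052 ]] [[0.5035 0.0254 0.    ]
 [0.5237 0.0423 0.    ]]
[0.03867787 0.02571219 0.03920069]
relay (array([0.52517937, 0.02037305]), np.float64(-51.27163712498915), array([[-0.3, -1.3],
       [-1.1, -0.3],
       [ 0.6,  1.3],
       [ 0.8,  0.4]]))
sock (array([0.54247317, 0.2451731 ]), np.float64(-19.795867064657468), array([[ 0.3,  1.2],
       [-1.3,  0.2],
       [ 0.9, -1.4]])) [[0.4829 0.2121 0.034 ]
 [0.5183 0.3073 0.034 ]
 [0.5952 0.1742 0.034 ]]
mouth (array([0.54260002, 0.24785172]), np.float64(-19.858343185861898), array([[-2.1, -0.1],
       [-1.3,  3.1],
       [ 3.3, -3. ]]))
hingetop approx [[0.5883004  0.22862225 0.08      ]]
```

Relay fit: (0.525, 0.020), x axis at −51°, sizes within 1–2 mm. Socket fit: pocket at (0.5425, 0.246), yaw −19.8°; the predicted hinge (0.5895, 0.228) matches the one seen. I'll go over the relay.

arm_command(
  deltas=[
    [[0.2,-1.59,-2.1,0,0,-6.41],[0.2,-1.59,-2.1,0,0,-6.41],[0.2,-1.59,-2.1,0,0,-6.41],[0.2,-1.59,-2.1,0,0,-6.41],[0.2,-1.59,-2.1,0,0,-6.41],[0.2,-1.59,-2.1,0,0,-6.41],[0.2,-1.59,-2.1,0,0,-6.41],[0.2,-1.59,-2.1,0,0,-6.41],[0,0,0,0,0,0],[0,0,0,0,0,0],[0,0,0,0,0,0],[0,0,0,0,0,0]],
  ],
  gripper=0.4,
)

```text
t: 2.45
tool_pos: [0.5269, 0.0212, 0.1004]
orientation: [1.353, 2.833, 0.002]
force: [1.6, -0.2, -0.3]
opening: 0.0651
gripper_force: 0.0
```

Run:
```python
from h import *
s=monitor.read_state();print(s['tool_pos'],s['orientation'])
im,m=snap('wrist','w2.png')
R=cv2.Rodrigues(s['orientation'])[0];print('tool y yaw',np.degrees(np.arctan2(R[1,1],R[0,1])))
print(proj(m,[[.5252,.0204,.052]]))
cv2.imwrite('pics/w2b.png',cv2.resize(im,(800,600),interpolation=cv2.INTER_CUBIC))
```

```text
[0.52694234 0.02122905 0.10036214] [1.35338121e+00 2.83272404e+00 2.02233626e-03]
tool y yaw 38.92624933586424
[[275.65599405 226.60246301]]
```

View pics/w2b.png

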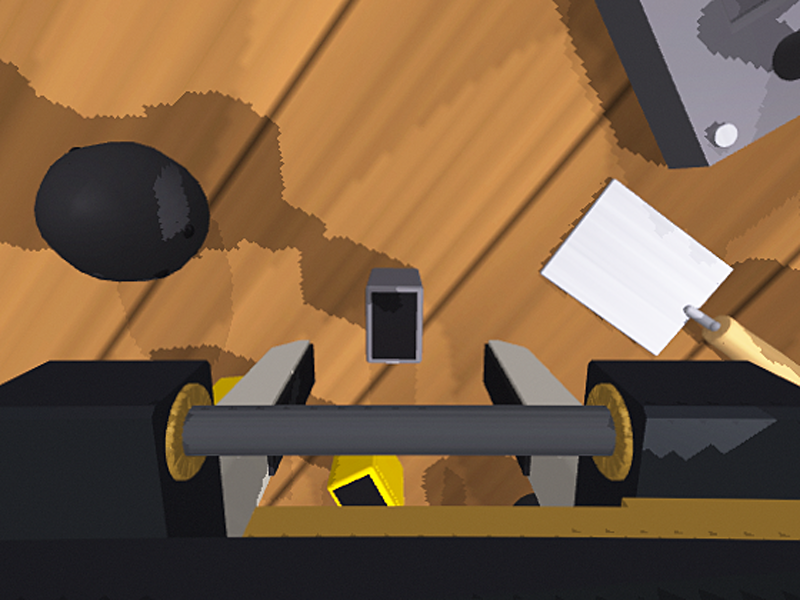

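The relay's top face spans (365,287)–(422,361), centre (394,324). That is the projected estimate to within a pixel, and it is square to the fingers. Next: descend, grip, lift.

arm_command(
  deltas=[
    [[-0.17,-0.08,-1.4,0,0,0],[0,0,-1.4,0,0,0],[0,0,-1.4,0,0,0],[0,0,-1.4,0,0,0],[0,0,-1.4,0,0,0],[0,0,0,0,0,0],[0,0,0,0,0,0],[0,0,0,0,0,0]],
  ],
)

```text
t: 3.17
tool_pos: [0.5253, 0.0193, 0.0301]
orientation: [1.358, 2.831, 0.001]
force: [0.2, -0.5, -0.2]
opening: 0.0652
gripper_force: 0.0
```

arm_command(
  deltas=[
    [[0,0,0,0,0,0],[0,0,0,0,0,0],[0,0,0,0,0,0],[0,0,0,0,0,0],[0,0,0,0,0,0],[0,0,0,0,0,0],[0,0,0,0,0,0],[0,0,0,0,0,0]],
  ],
  gripper=-1,
  squeeze=15,
)

```text
t: 3.83
tool_pos: [0.5244, 0.019, 0.0287]
orientation: [1.36, 2.832, 0.0]
force: [0.4, 0.2, 1.7]
opening: 0.028
gripper_force: 15.0
```

arm_command(
  deltas=[
    [[0,0,1.5,0,0,0],[0,0,2.5,0,0,0],[0,0,3.0,0,0,0],[0,1.0,3.0,0,0,0],[0.2,2.5,1.0,0,0,4.5],[0.3,3.2,0,0,0,4.5],[0.3,3.2,0,0,0,4.5],[0.3,3.2,0,0,0,4.5],[0.3,3.2,0,0,0,4.5],[0.2,3.2,0,0,0,4.5],[0.2,2.2,0,0,0,4.5],[0,1,0,0,0,0]],
  ],
)

```text
t: 4.83
tool_pos: [0.5418, 0.2488, 0.1382]
orientation: [-0.53, -3.096, -0.001]
force: [0.1, 0.7, -0.9]
opening: 0.028
gripper_force: 15.0
```

arm_command(
  deltas=[
    [[0,0,0,0,0,0],[0,0,0,0,0,0],[0,0,0,0,0,0],[0,0,0,0,0,0],[0,0,0,0,0,0]],
  ],
)

```text
t: 5.25
tool_pos: [0.5425, 0.2447, 0.1387]
orientation: [0.543, 3.094, -0.0]
force: [0.5, -0.5, -0.5]
opening: 0.0279
gripper_force: 15.0
```

Run:
```python
from h import *
s=monitor.read_state();print(s['tool_pos'],s['orientation'],s['opening'])
im,m=snap('wrist','w3.png')
R=cv2.Rodrigues(s['orientation'])[0];print('tool y yaw',np.degrees(np.arctan2(R[1,1],R[0,1])))
cv2.imwrite('pics/w3b.png',cv2.resize(im,(800,600),interpolation=cv2.INTER_CUBIC))
```

```text
[0.54249453 0.24470158 0.13869021] [ 5.43490900e-01  3.09411753e+00 -3.21982710e-04] 0.027896707864760253
tool y yaw 70.07491607742197
```

View pics/w3b.png

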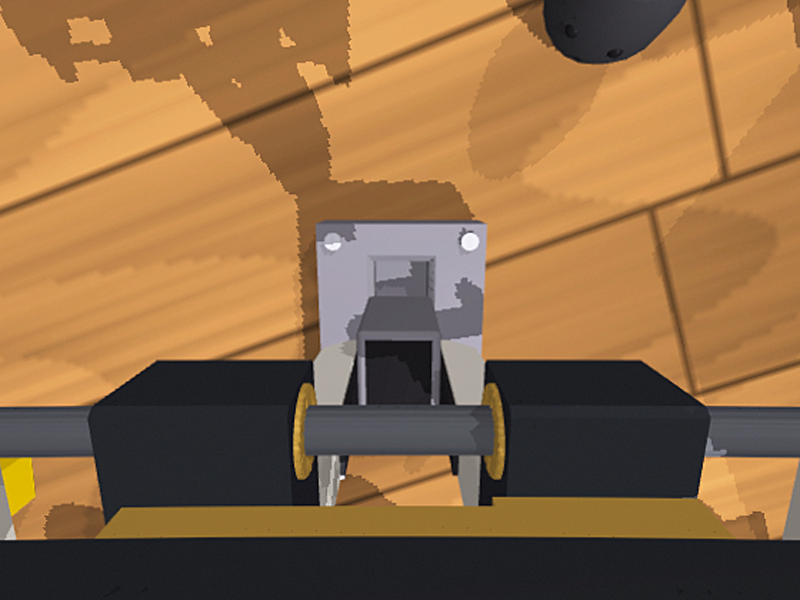

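The relay hangs square above the socket. Pocket mouth corners are at (367,256) and (435,257), the socket's front corners at (316,226) and (487,225). The relay's lower front edge runs (368,297)–(431,297) and its upper edge (357,337)–(440,337).

Run:
```python
from h import *
m=load('w3.png'); s=monitor.read_state()
f=lambda c:np.array(c,float)*.7-.15
a=np.radians(-19.8);ex=np.array([np.cos(a),np.sin(a)]);ey=np.array([-ex[1],ex[0]])
T=s['tool_pos'][:2]
def rel(c,z):
    P=atz(m,f(c),z)[:,:2]-T; return (np.c_[P@ex,P@ey]*1000).round(1)
print('sock corners rel TCP (exp -45,±50)',rel([(316,226),(487,225)],.034).tolist())
print('mouth (exp -26.5,±20.5)',rel([(367,256),(435,257)],.034).tolist())
print('relay bottom (exp -20,±14)',rel([(368,297),(431,297)],.110).tolist(),'top',rel([(357,337),(440,337)],.162).tolist())
print('studs',rel([(333,242),(470,241)],.034).tolist())
```

```text
sock corners rel TCP (exp -45,±50) [[-43.1, -48.2], [-43.4, 51.4]]
mouth (exp -26.5,±20.5) [[-25.5, -18.9], [-24.8, 21.5]]
relay bottom (exp -20,±14) [[-18.6, -13.5], [-18.5, 14.0]] top [[-17.6, -13.8], [-17.5, 13.3]]
studs [[-33.8, -38.7], [-34.2, 41.9]]
```

Residual offset is about 1.5 mm along socket +y only. I'll correct it and descend.

arm_command(
  deltas=[
    [[0.05,0.14,-1.5,0,0,0],[0,0,-2.0,0,0,0],[0,0,-2.0,0,0,0],[0,0,-1.2,0,0,0],[0,0,-0.8,0,0,0],[0,0,-0.5,0,0,0],[0,0,-0.5,0,0,0],[0,0,0,0,0,0],[0,0,0,0,0,0]],
  ],
)

```text
t: 6.05
tool_pos: [0.5432, 0.2475, 0.0543]
orientation: [0.54, 3.094, 0.001]
force: [-0.0, 0.6, -0.3]
opening: 0.0281
gripper_force: 15.0
```

arm_command(
  deltas=[
    [[0,0,-0.4,0,0,0],[0,0,-0.4,0,0,0],[0,0,-0.4,0,0,0],[0,0,-0.2,0,0,0],[0,0,-0.1,0,0,0],[0,0,0,0,0,0],[0,0,0,0,0,0]],
  ],
)

```text
t: 6.63
tool_pos: [0.5428, 0.2474, 0.0386]
orientation: [0.54, 3.095, -0.0]
force: [-0.2, -0.0, -1.5]
opening: 0.0279
gripper_force: 15.0
```

Depth reached with no side force, so I release, wait, and rise.

arm_command(
  deltas=[
    [[0,0,0,0,0,0],[0,0,0,0,0,0],[0,0,0,0,0,0],[0,0,0,0,0,0],[0,0,0,0,0,0]],
  ],
  gripper=0.1,
)

```text
t: 7.05
tool_pos: [0.5429, 0.2474, 0.0387]
orientation: [0.54, 3.095, 0.0]
force: [0.3, 0.9, -0.2]
opening: 0.0502
gripper_force: 0.0
```

arm_command(
  deltas=[
    [[0,0,1,0,0,0],[0,0,2,0,0,0],[-0.9,0.3,3,0,0,0],[-1.9,0.7,3,0,0,0],[-1.9,0.7,3,0,0,0],[-1.9,0.7,1,0,0,0],[0,0,0,0,0,0],[0,0,0,0,0,0],[0,0,0,0,0,0]],
  ],
  gripper=-1,
)

```text
t: 7.8
tool_pos: [0.4769, 0.2711, 0.1684]
orientation: [0.539, 3.095, -0.0]
force: [-0.8, -1.2, -0.3]
opening: 0.0008
gripper_force: 0.0
```

Run:
```python
from h import *
s=monitor.read_state();print(s['tool_pos'],s['orientation'],s['opening'],s['t'])
im,m=snap('wrist','w4.png')
cv2.imwrite('pics/w4b.png',cv2.resize(im,(800,600),interpolation=cv2.INTER_CUBIC))
```

```text
[0.47688794 0.27114998 0.1684118 ] [ 5.39499802e-01  3.09479820e+00 -4.59633967e-04] 0.0008092887272951944 7.8
```

View pics/w4b.png

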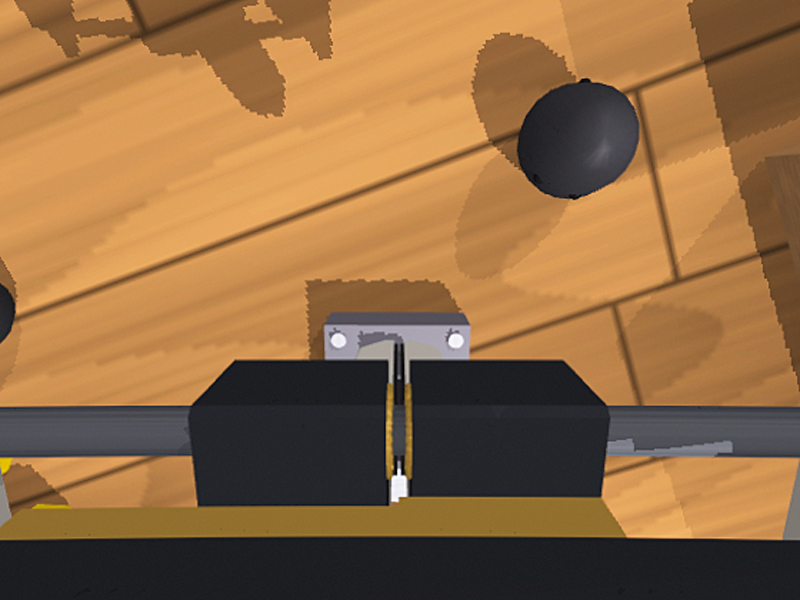

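The shut gripper hides the relay from here; socket front corners are at (324,324) and (470,324). I'll use the scene camera for the seated relay and knob, and the first top and scene pictures for the dial.

Run:
```python
from h import *
im,m=snap('scene','s4.png'); t=cv2.imread('pics/top0.png'); s0=cv2.imread('pics/scene0.png')
z=lambda i,y,x,h,w,H,W:cv2.resize(i[y:y+h,x:x+w],(W,H),interpolation=cv2.INTER_CUBIC)
L=z(im,255,320,90,80,450,400)   # 5x
Ra=z(t,205,325,70,50,450,321)      # 6.43x
cv2.imwrite('pics/c4.png',np.hstack([L,Ra]))
ms=load('s4.png')
a=np.radians(-19.8);ex=np.array([np.cos(a),np.sin(a)]);ey=np.array([-ex[1],ex[0]]);o=np.array([.5435,.2465])
for th in(1.3,1.4,1.5,1.6,1.7):
    P=o+ex*.05+.072*(-np.cos(th)*ex+np.sin(th)*ey); print(th,P.round(4),((proj(ms,[[*P,.096]])-[320,255])*5).round())
c=[[*(o+x*ex+y*ey),.062] for x,y in((-.02,-.014),(.02,-.014),(.02,.014),(-.02,.014))]
print('seated top corners exp',((proj(ms,c)-[320,255])*5).round().tolist())
```

```text
1.3 [0.5959 0.3014] [[236. 214.]]
1.4 [0.6031 0.3005] [[220. 220.]]
1.5 [0.6101 0.2989] [[203. 224.]]
1.6 [0.6169 0.2966] [[185. 227.]]
1.7 [0.6235 0.2936] [[167. 229.]]
seated top corners exp [[281.0, 102.0], [190.0, 116.0], [210.0, 165.0], [303.0, 150.0]]
```

View pics/c4.png

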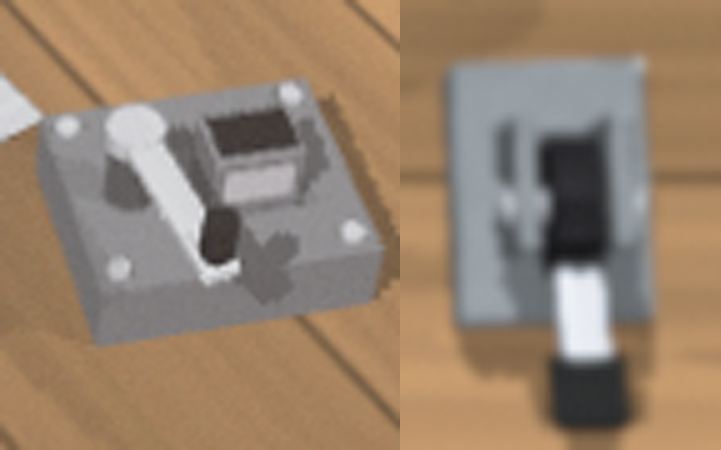

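The relay sits where a seated one should: top corners (202,120), (285,108), (300,150), (215,165) against predicted (190,116), (281,102), (303,150), (210,165). The knob top at (221,215) gives a lever angle of about 1.40, i.e. knob at (0.603, 0.3005). In the top crop the dial pad spans (553–630, 355–427).

Run:
```python
from h import *
m=load('top0.png'); p=lambda c:(np.array(c,float)-[400,0])/6.425+[325,205]-.42
b=atz(m,p([(450,62),(648,58),(655,318),(460,325)]),.03)
print('box',fit2(np.array([(70,45),(70,-45),(-50,-45),(-50,45)])/1000*[-1,-1] if 0 else np.array([(70,-45),(70,45),(-50,45),(-50,-45)])*[1,-1]/1000,b),b.round(3).tolist())
print('pad',atz(m,p([(553,357),(625,352),(630,425),(556,428),(591,391)]),[.11,.11,.1,.1,.105]).round(4).tolist())
```

```text
box (array([ 0.53147335, -0.21283516]), np.float64(1.2394126785423027), array([[ 0.5, -0.3],
       [ 0.4,  0.8],
       [-1. , -0.8],
       [ 0.1,  0.3]])) [[0.6, -0.166, 0.03], [0.602, -0.257, 0.03], [0.483, -0.258, 0.03], [0.48, -0.169, 0.03]]
pad [[0.4647, -0.1982, 0.11], [0.4667, -0.2289, 0.11], [0.4359, -0.2326, 0.1], [0.4347, -0.2008, 0.1], [0.4503, -0.2151, 0.105]]
```

arm_command(
  deltas=[
    [[1.05,0.245,0,0,0,-6.68],[1.05,0.245,0,0,0,-6.68],[1.05,0.245,0,0,0,-6.68],[1.05,0.245,0,0,0,-6.68],[1.05,0.245,0,0,0,-6.68],[1.05,0.245,0,0,0,-6.68],[1.05,0.245,0,0,0,-6.68],[1.05,0.245,0,0,0,-6.68],[1.05,0.245,0,0,0,-6.68],[1.05,0.245,0,0,0,-6.68],[1.05,0.245,0,0,0,-6.68],[1.05,0.245,0,0,0,-6.68]],
  ],
  gripper=0,
)

```text
t: 8.9
tool_pos: [0.6032, 0.3, 0.1666]
orientation: [-2.412, -2.012, 0.004]
force: [-0.2, -0.5, 0.2]
opening: 0.0469
gripper_force: 0.0
```

arm_command(
  deltas=[
    [[0,0,-1,0,0,0],[0,0,-1.5,0,0,0],[0,0,-1.5,0,0,0],[0,0,-1.5,0,0,0],[0,0,0,0,0,0],[0,0,0,0,0,0],[0,0,0,0,0,0],[0,0,0,0,0,0]],
  ],
)

```text
t: 9.57
tool_pos: [0.6034, 0.3009, 0.1148]
orientation: [2.405, 2.021, 0.002]
force: [0.6, -0.0, 0.5]
opening: 0.0466
gripper_force: 0.0
```

Dial box: (0.5315, −0.2128), yaw 1.2°. The predicted pad (0.452, −0.2145) matches the one seen (0.450, −0.215). Next: pinch the knob.

arm_command(
  deltas=[
    [[0,0,-1.2,0,0,0],[0,0,-1.2,0,0,0],[0,0,-1.0,0,0,0],[0,0,0,0,0,0],[0,0,0,0,0,0],[0,0,0,0,0,0],[0,0,0,0,0,0]],
  ],
)

```text
t: 10.15
tool_pos: [0.6032, 0.301, 0.0802]
orientation: [2.406, 2.02, 0.001]
force: [0.4, 0.8, -0.3]
opening: 0.0465
gripper_force: 0.0
```

arm_command(
  deltas=[
    [[0,0,0,0,0,0],[0,0,0,0,0,0],[0,0,0,0,0,0],[0,0,0,0,0,0],[0,0,0,0,0,0],[0,0,0,0,0,0]],
  ],
  gripper=-1,
  squeeze=6,
)

```text
t: 10.65
tool_pos: [0.6029, 0.3009, 0.0797]
orientation: [2.406, 2.02, 0.0]
force: [-0.4, -0.1, -0.3]
opening: 0.0136
gripper_force: 6.0
```

Run:
```python
from h import *
a=np.radians(-19.8);ex=np.array([np.cos(a),np.sin(a)]);ey=np.array([-ex[1],ex[0]]);h=np.array([.5435,.2465])+.05*ex
P=monitor.read_state()['tool_pos'][:2];d=P-h;r=np.linalg.norm(d);t0=np.arctan2(d@ey,-d@ex);print('opening',monitor.read_state()['opening'],'r',r,'th',t0)
ths=np.linspace(t0,.04,19);Q=h+.072*(-np.cos(ths)[:,None]*ex+np.sin(ths)[:,None]*ey);Q[0]=P
print((np.diff(Q,axis=0)*100).round(2).tolist(),np.degrees(ths[0]-ths[1]))
```

```text
opening 0.013624186916057672 r 0.07234518432582754 th 1.3962433135657912
[[-0.54, 0.04], [-0.54, 0.03], [-0.54, -0.01], [-0.54, -0.05], [-0.53, -0.09], [-0.53, -0.13], [-0.52, -0.17], [-0.5, -0.21], [-0.48, -0.25], [-0.46, -0.28], [-0.44, -0.32], [-0.42, -0.35], [-0.39, -0.38], [-0.36, -0.41], [-0.33, -0.43], [-0.29, -0.46], [-0.26, -0.48], [-0.22, -0.49]] 4.317056547786537
```

The knob is pinched (13.6 mm wide, radius 72.3 mm), so I swing it shut along its arc.

arm_command(
  deltas=[
    [[-0.54,0.04,0,0,0,4.3],[-0.54,0.03,0,0,0,4.3],[-0.54,-0.01,0,0,0,4.3],[-0.54,-0.05,0,0,0,4.3],[-0.53,-0.09,0,0,0,4.3],[-0.53,-0.13,0,0,0,4.3],[-0.52,-0.17,0,0,0,4.3],[-0.5,-0.21,0,0,0,4.3],[-0.48,-0.25,0,0,0,4.3]],
  ],
)

```text
t: 11.4
tool_pos: [0.5552, 0.2931, 0.0798]
orientation: [-1.595, -2.706, -0.002]
force: [-0.1, 3.5, -1.0]
opening: 0.0136
gripper_force: 6.0
```

arm_command(
  deltas=[
    [[-0.46,-0.28,0,0,0,4.3],[-0.44,-0.32,0,0,0,4.3],[-0.42,-0.35,0,0,0,4.3],[-0.39,-0.38,0,0,0,4.3],[-0.36,-0.41,0,0,0,4.3],[-0.33,-0.43,0,0,0,4.3],[-0.29,-0.46,0,0,0,4.3],[-0.26,-0.48,0,0,0,4.3],[-0.22,-0.49,0,0,0,4.3],[0,0,0,0,0,0],[0,0,0,0,0,0],[0,0,0,0,0,0]],
  ],
)

```text
t: 12.4
tool_pos: [0.5226, 0.2568, 0.0796]
orientation: [-0.613, -3.079, 0.0]
force: [-5.8, 0.8, 3.1]
opening: 0.0141
gripper_force: 6.0
```

Run:
```python
from h import *
a=np.radians(-19.8);ex=np.array([np.cos(a),np.sin(a)]);ey=np.array([-ex[1],ex[0]]);h=np.array([.5435,.2465])+.05*ex
s=monitor.read_state();d=s['tool_pos'][:2]-h;print(np.linalg.norm(d),np.arctan2(d@ey,-d@ex),s['opening'],s['gripper_force'],s['force'],-ey*.2)
```

```text
0.07320837317346221 0.03591320670909973 0.014060312444138653 6.000603139400482 [-5.84140383  0.81289514  3.08960588] [-0.06774758 -0.18817615]
```

arm_command(
  deltas=[
    [[-0.04,-0.1,0,0,0,0],[-0.03,-0.09,0,0,0,0],[0,0,0,0,0,0],[0,0,0,0,0,0],[0,0,0,0,0,0]],
  ],
)

```text
t: 12.82
tool_pos: [0.5221, 0.2552, 0.0796]
orientation: [-0.613, -3.079, -0.001]
force: [-5.3, 2.2, 3.2]
opening: 0.0139
gripper_force: 6.0
```

arm_command(
  deltas=[
    [[0,0,0,0,0,0],[0,0,0,0,0,0],[0,0,0,0,0,0],[0,0,0,0,0,0],[0,0,1,0,0,0],[0,0,2,0,0,0],[0,0,3,0,0,0],[0,0,3,0,0,0],[0,0,2.5,0,0,0]],
  ],
  gripper=0,
)

```text
t: 13.57
tool_pos: [0.5236, 0.2545, 0.1977]
orientation: [0.614, 3.079, 0.001]
force: [0.0, -0.7, 0.6]
opening: 0.0463
gripper_force: 0.0
```

arm_command(
  deltas=[
    [[-0.59,-3.93,0,0,0,1.8],[-0.59,-3.93,0,0,0,1.8],[-0.59,-3.93,0,0,0,1.8],[-0.59,-3.93,0,0,0,1.8],[-0.59,-3.93,0,0,0,1.8],[-0.59,-3.93,0,0,0,1.8],[-0.59,-3.93,0,0,0,1.8],[-0.59,-3.93,0,0,0,1.8],[-0.59,-3.93,0,0,0,1.8],[-0.59,-3.93,0,0,0,1.8],[-0.59,-3.93,0,0,0,1.8],[-0.59,-3.93,0,0,0,1.8]],
  ],
  gripper=-1,
  squeeze=20,
)

```text
t: 14.57
tool_pos: [0.4519, -0.2192, 0.1959]
orientation: [0.024, 3.14, -0.001]
force: [0.6, 0.5, 0.9]
opening: 0.0005
gripper_force: 0.0
```

arm_command(
  deltas=[
    [[0,0,0,0,0,0],[0,0,0,0,0,0],[0,0,0,0,0,0],[0,0,0,0,0,0]],
  ],
)

```text
t: 14.9
tool_pos: [0.4527, -0.216, 0.1949]
orientation: [0.025, 3.141, 0.0]
force: [-1.7, -0.1, -0.4]
opening: 0.0003
gripper_force: 0.0
```

Run:
```python
from h import *
s=monitor.read_state();print(s['tool_pos'],s['opening'],s['q'],s['t'])
R=cv2.Rodrigues(s['orientation'])[0];print('tool y yaw',np.degrees(np.arctan2(R[1,1],R[0,1])))
im,m=snap('scene','s5.png'); tw,_=snap('wrist','w5.png')
z=lambda i,y,x,h,w,H,W:cv2.resize(i[y:y+h,x:x+w],(W,H),interpolation=cv2.INTER_CUBIC)
cv2.imwrite('pics/c5.png',np.hstack([z(im,255,320,90,80,450,400),z(tw,0,0,420,560,300,400) if 0 else z(im,110,220,90,80,450,400)]))
```

```text
[ 0.4526953  -0.21599396  0.19491848] 0.0003397672170820117 [-5.47747303e-01 -1.26448379e-01  1.78868950e+00  4.09859805e-04
  1.47926346e+00 -2.10267752e+00] 14.9
tool y yaw 89.08879567764238
```

View pics/c5.png

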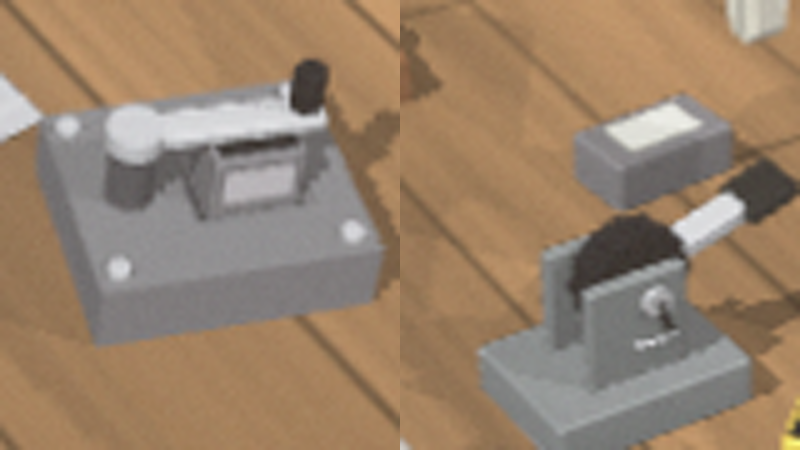

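The lever lies shut over the relay (left: arm from (132,130) to the knob at (308,85)). The dial is at rest with its pad at (762,190). Next: come down to the pad and press.

arm_command(
  deltas=[
    [[-0.2,0.1,-2,0,0,0],[0,0,-2.5,0,0,0],[0,0,-2.0,0,0,0],[0,0,-1.5,0,0,0],[0,0,-0.5,0,0,0],[0,0,-0.5,0,0,0],[0,0,-0.5,0,0,0],[0,0,-0.5,0,0,0],[0,0,-0.5,0,0,0],[0,0,0,0,0,0]],
  ],
)

```text
t: 15.83
tool_pos: [0.4511, -0.2161, 0.0902]
orientation: [0.025, 3.14, -0.001]
force: [1.3, -1.2, 2.3]
opening: 0.0003
gripper_force: 1.4
```

arm_command(
  deltas=[
    [[-0.05,0,-0.5,0,0,0],[-0.1,0,-0.5,0,0,0],[-0.1,0,-0.5,0,0,0],[0,0,-0.5,0,0,0],[0,0,-0.5,0,0,0],[0,0,-0.5,0,0,0],[0.1,0,-0.3,0,0,0],[0,0,0,0,0,0],[0,0,0,0,0,0]],
  ],
)

```text
t: 16.58
tool_pos: [0.451, -0.2168, 0.0584]
orientation: [0.026, 3.137, -0.003]
force: [1.6, 2.0, 10.6]
opening: 0.0008
gripper_force: 4.9
```

arm_command(
  deltas=[
    [[0.1,0,-0.4,0,0,0],[0.1,0,-0.4,0,0,0],[0,0,-0.3,0,0,0],[0,0,-0.2,0,0,0],[0,0,0,0,0,0],[0,0,0,0,0,0],[0,0,0,0,0,0]],
  ],
)

```text
t: 17.17
tool_pos: [0.453, -0.2169, 0.0457]
orientation: [0.026, 3.137, -0.003]
force: [0.0, 0.5, 11.9]
opening: 0.0002
gripper_force: 5.2
```

arm_command(
  deltas=[
    [[0,0,-0.1,0,0,0],[0,0,-0.1,0,0,0],[0,0,-0.1,0,0,0],[0,0,0,0,0,0],[0,0,0,0,0,0],[0,0,0,0,0,0],[0,0,0,0,0,0]],
  ],
)

```text
t: 17.75
tool_pos: [0.4536, -0.217, 0.0432]
orientation: [0.026, 3.136, -0.003]
force: [1.0, 2.4, 13.0]
opening: 0.0005
gripper_force: 5.8
```

Run:
```python
from h import *
print(monitor.read_state()['force'],monitor.read_state()['tool_pos'])
im,m=snap('scene','s6.png')
z=lambda i,y,x,h,w,H,W:cv2.resize(i[y:y+h,x:x+w],(W,H),interpolation=cv2.INTER_CUBIC)
cv2.imwrite('pics/c6.png',np.hstack([z(im,255,320,90,80,450,400),z(im,110,220,90,80,450,400)]))
```

```text
[ 0.98659443  2.36651486 12.98039832] [ 0.4536263  -0.21704502  0.04319115]
```

View pics/c6.png

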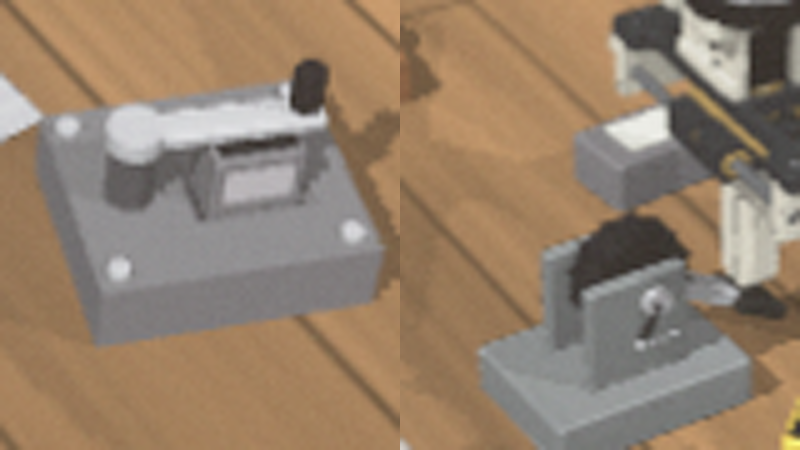

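The paddle is pressed below level under the shut fingers, and the pointer is at the last stud (645,345). The fingers are holding it with 13 N, and the lever is still shut over the relay. Handing in.

```bash
python3 -c "
from h import *
print(ticket.close_job())"
```

```text
the job is handed in; nothing more can be done
None
```

The relay is seated in the pocket, the lever is shut over it, and the fingers are holding the dial at its third click with about 13 N. I handed the job in at about 18 s; no verdict came back.

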